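Line up the equipment cases by height

ROBOT

A 6-joint arm with a two-finger parallel gripper is mounted at the origin on the work surface. World frame = base frame: x ahead of the robot, y to its left, z up, the work surface at z = 0. Lengths are in m, angles in rad, forces in N, time in s.
With the tool pointing down it reaches from about 0.25 to 0.85 m from the base axis. Payload 12.5 kg.
Tool frame: the origin (TCP) lies between the finger pads; the fingertips stand 8 mm ahead of it and the grasp point (between the pads) lies 11 mm behind it; z points along the fingers, y is the line along which they close (so a half turn about z gives the same grasp; the last joint's range is limited). The gripper opens to 93 mm and grips with 3 to 60 N. Pads are 15 mm wide; open, the fingers measure 128 mm over their backs; the gripper's body (75 mm by 188 mm) begins 65 mm behind the grasp point.
Start: joints at [1.2, 0.351, 1.652, -0, 1.139, -0.085], TCP at [0.155, 0.528, 0.227] pointing down, gripper open.
Joint ranges: [-2.75, 2.75], [-0.79, 2.1], [0.01, 2.65], [-1.57, 4.71], [0.07, 3.14], [-2.87, 2.87]. Speed limits (rad/s): [2.22, 2.22, 2.79, 3.14, 3.14, 3.14].

INTERFACE

Orientations are given as [roll, pitch, yaw] about the fixed x, y, z axes, in that order (R = Rz(yaw) Ry(pitch) Rx(roll)).
In Python, from bench import arm gives the robot as it stands.
- The arm moves only by the tool send_rows, never from a script. Its argument "targets" is a list of rows, each a list of 6 numbers: the shift along the tool's x, y, z in m, then the turn, a rotation vector about the tool's x, y, z in degrees. A call has exactly 10 rows; each row is the pose to reach, as a shift and turn from the pose commanded when the call began, along the tool's axes at that moment; what a row does not reach only later rows make up. A row lasts 1/12 s, in which the tool goes at most 41.7 mm and 7.16 degrees, less where a joint would pass 70% of its speed; a pose out of reach is approached as far as the arm can. A call with a gripper value outside its range is refused whole. "gripper" is the opening, from 0 (shut) to 1 (fully open), set as the call begins (left out, the last holds). The fingers move at their own pace and stop on an object; "grip_force" is the grip in N (left out, the last holds). Time passes only in rows, so rows that repeat a pose let the fingers close, or fill a call up. It gives the time, the measured TCP pose, the force and the opening at its end, in the units of the state.
- arm.observe(): the state, without advancing time (a new reading comes with each control period).
- arm.snapshot(name): name is "side" or "top" or "wrist"; returns a dict with "frame" (400x640x3 uint8, red, green, blue), "depth" (400x640 float32, m along the optical axis (not along the pixel's ray), 0 where there is no reading), "camera_matrix" (3x3 intrinsics, pixels), "distortion" ([k1, k2, p1, p2, k3] as OpenCV has them; the pictures are not rectified), "pose" (4x4, takes a point from camera to world coordinates). Camera axes: x right, y down, z forward; pixel columns grow to the right and rows downward; lengths in m; the calibration is good to about 2 mm. A picture is of the moment at which its call begins.
- arm.job_done(): hands the job in, once; it reports no verdict.
The state is a dict: "t": time; "joint_pos": joint angles; "qd": joint speeds; "joint_torque": joint torques, N m; "position": TCP position; "tcp_rot": TCP orientation; "wrist_force": force on the tool from outside, world axes, zero at the start; "moment": the same for the moment, N m; "gripper_width": opening from 0.0 (shut) to 1.0 (fully open).
Only numpy, scipy, OpenCV 4.12 (cv2) and the standard library are available. Lean on these libraries where they do the work, as an engineer would, in place of code of your own. Each camera call takes 0.05 s, during which the arm holds its last target. There are 200 camera calls.

TASK

Tidy the four black hard cases onto the white shelf board in order of height: the tallest on the pad next to the steel bookend, then stepping down pad by pad to the shortest at the other end. Stand each one upright in the middle of its own pad, square to the row so that their broad faces look along it towards one another. Keep them upright as you carry them and set them down gently, without dropping any.

Things in the scene. Friction and masses are not known exactly. Their poses are not given: they have to be found in the camera images.
- case_xl: The tallest of four upright black plastic hard cases, all alike but for their size: 88 mm deep (its x) x 40 mm thick (its y) x 138 mm high (z); grey seam, latches and handle lie within 9 mm of its narrow x faces and touch nothing (look only). Loose, upright, 0.1 to 0.48 kg. Origin at the centre of its underside. Turning it half round makes no difference.
- case_l: The second tallest of four upright black plastic hard cases, all alike but for their size: 80 mm deep (its x) x 40 mm thick (its y) x 114 mm high (z); grey seam, latches and handle lie within 9 mm of its narrow x faces and touch nothing (look only). Loose, upright, 0.1 to 0.48 kg. Origin at the centre of its underside. Turning it half round makes no difference.
- case_m: The second shortest of four upright black plastic hard cases, all alike but for their size: 72 mm deep (its x) x 40 mm thick (its y) x 90 mm high (z); grey seam, latches and handle lie within 9 mm of its narrow x faces and touch nothing (look only). Loose, upright, 0.1 to 0.48 kg. Origin at the centre of its underside. Turning it half round makes no difference.
- case_s: The shortest of four upright black plastic hard cases, all alike but for their size: 64 mm deep (its x) x 40 mm thick (its y) x 66 mm high (z); grey seam, latches and handle lie within 9 mm of its narrow x faces and touch nothing (look only). Loose, upright, 0.1 to 0.48 kg. Origin at the centre of its underside. Turning it half round makes no difference.
- pad1: One of four identical fixed plain grey pads in a straight row, 92 mm centre to centre, on a low white board (130 x 510 mm, 16 mm high above the table); which of them is where in the row is shuffled. 104 mm (x, across the row) x 64 mm (y, along the row) x 2 mm; origin at the centre of its underside (top 2 mm higher, 18 mm above the table). The board may be turned a little.
- pad2: One of four identical fixed plain grey pads in a straight row, 92 mm centre to centre, on a low white board (130 x 510 mm, 16 mm high above the table); which of them is where in the row is shuffled. 104 mm (x, across the row) x 64 mm (y, along the row) x 2 mm; origin at the centre of its underside (top 2 mm higher, 18 mm above the table). The board may be turned a little.
- pad3: One of four identical fixed plain grey pads in a straight row, 92 mm centre to centre, on a low white board (130 x 510 mm, 16 mm high above the table); which of them is where in the row is shuffled. 104 mm (x, across the row) x 64 mm (y, along the row) x 2 mm; origin at the centre of its underside (top 2 mm higher, 18 mm above the table). The board may be turned a little.
- pad4: One of four identical fixed plain grey pads in a straight row, 92 mm centre to centre, on a low white board (130 x 510 mm, 16 mm high above the table); which of them is where in the row is shuffled. 104 mm (x, across the row) x 64 mm (y, along the row) x 2 mm; origin at the centre of its underside (top 2 mm higher, 18 mm above the table). The board may be turned a little.
- bookend: Fixed upright steel bookend plate on the board, in line with the pads, at one end of the row or the other: 110 mm (x, across the row) x 4 mm (y, along the row) x 120 mm high, with a foot 30 mm wide (y) and 3 mm high. Origin at the centre of its underside, on the board's top, 92 mm along the row from the centre of the end pad next to it. The opposite end of the row has only a low metal strip 12 mm high.
Things that resemble listed ones, but are neither listed nor needed, are in the scene too. What is shaped like the case_xl but purple is not meant. Leave any purple look-alike of the case_m alone.

How it is judged:
By the outcome, as a careful person would: the job done as asked, in the order asked, and still so for the second after the job is handed in, with the robot touching nothing.
It also fails if it takes over 106 s, if anything falls off the work surface, if the arm or the gripper's body presses on something with over 40 N, if the wrist force passes 120 N, or if a joint passes its speed limit or range.

## Working session

There is one attempt and no reset: what is moved stays moved. The work goes in short steps, Python scripts to look and compute and a tool call to move; the robot and the scene stay as the last step left them, time stands still between calls to the robot, and variables do not carry over. Pictures are saved under pics/ and viewed, on a budget of 14 in all, crops included, one or two more only if the job needs it, and the job is handed in when it is done.

Besides the shell and the picture viewer there is one more tool, called after "Call:" as a command line: name --pt "numbers of a row" for each row, then --argument value for the rest. send_rows: Moves the arm, as the interface text tells. Its arguments: {"type":"object","properties":{"targets":{"type":"array"},"gripper":{"type":"number"},"grip_force":{"type":"number"}},"required":["targets"]}

```bash
ls; mkdir -p pics; python3 - <<'E'
from bench import arm
import cv2,pickle
print(arm.observe())
d={}
for n in ("top","side"):
    s=arm.snapshot(n); d[n]=s
    cv2.imwrite(f"pics/{n}0.png",s["frame"][:,:,::-1]); print(n,s["camera_matrix"],s["distortion"],s["pose"])
pickle.dump(d,open("snap0.pkl","wb"))
E
```

```text
pics
{'t': 0.0, 'joint_pos': array([ 1.20038606e+00,  3.51220046e-01,  1.65248157e+00,  1.44293395e-05,
        1.13910270e+00, -8.45942709e-02]), 'qd': array([-3.87986120e-04, -4.87181462e-04, -8.14030098e-04, -2.78601647e-04,
       -1.41219799e-06, -8.06280661e-05]), 'joint_torque': array([-3.95649772e-05, -4.97326612e+01, -2.85259992e+01,  6.99015730e-02,
        2.56816152e-02, -9.82858160e-05]), 'position': array([0.154904  , 0.52735603, 0.22608845]), 'tcp_rot': array([-3.14038643e+00, -1.15428923e-04,  2.85577054e+00]), 'wrist_force': array([-0.60113873,  0.4057911 , -0.03635336]), 'moment': array([-0.0479985 ,  0.02466276,  0.01503224]), 'gripper_width': 0.9950710711585433}
top [[520.62183348   0.         321.002888  ]
 [  0.         520.62183348 206.29634037]
 [  0.           0.           1.        ]] [-0.09543498  0.          0.          0.          0.        ] [[-0.02112848 -0.98609816  0.16481506  0.26231947]
 [-0.99972861  0.02245638  0.00619759 -0.00314648]
 [-0.00981258 -0.16463938 -0.98630502  1.33846294]
 [ 0.          0.          0.          1.        ]]
side [[417.26312848   0.         322.1105878 ]
 [  0.         417.26312848 199.41646046]
 [  0.           0.           1.        ]] [-0.035088  0.        0.        0.        0.      ] [[-0.99341851 -0.0826871   0.07926231  0.39215147]
 [-0.11289917  0.59011665 -0.79938484  0.85680487]
 [ 0.0193248  -0.80307234 -0.5955681   0.66453441]
 [ 0.          0.          0.          1.        ]]
```

View pics/top0.png

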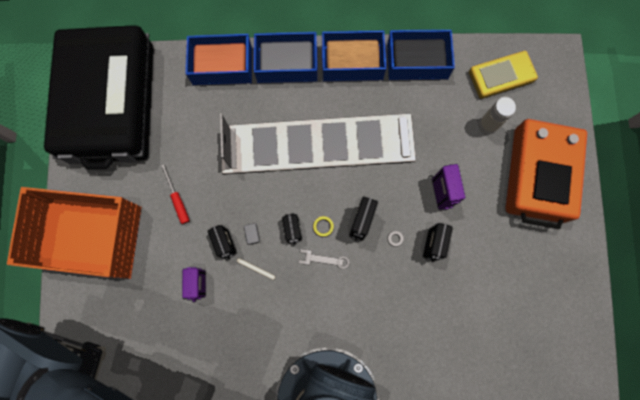

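View pics/side0.png

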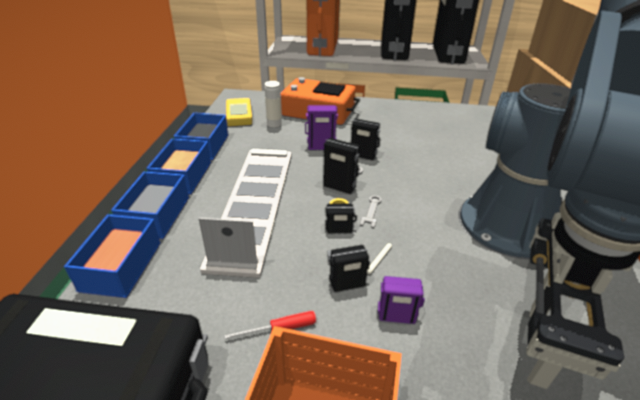

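The top view shows four black cases at about (222,242), (291,229), (364,219) and (438,242). The look-alikes are purple at (193,284) and (449,187), and I leave those alone. The large black suitcase at (100,90) and the dark bin at (420,52) aren't wanted either. The bookend is at the left (+y) end, (225,142), with the low strip at (405,137). The side view agrees. Next I'll measure them from the depth images.

```bash
cat > h.py <<'E'
import numpy as np, cv2
def cloud(s):
    h,w=s["depth"].shape; K,D=s["camera_matrix"],s["distortion"]
    uv=np.stack(np.meshgrid(np.arange(w),np.arange(h)),-1).reshape(-1,1,2).astype(np.float64)
    n=cv2.undistortPoints(uv,K,np.array(D)).reshape(h,w,2)
    d=s["depth"][...,None]; P=np.concatenate([n*d,d],-1)
    P=P@s["pose"][:3,:3].T+s["pose"][:3,3]; P[s["depth"]<=0]=np.nan
    return P
def rect(xy):
    (cx,cy),(a,b),t=cv2.minAreaRect(xy.astype(np.float32)*1000)
    if b>a: a,b,t=b,a,t+90
    return np.round([cx,cy],1),np.round([a,b],1),round((t+90)%180-90,1)  # angle of long side from world x, deg
E
python3 - <<'E'
from h import *; import pickle
d=pickle.load(open("snap0.pkl","rb"))
P=cloud(d["top"]); Q=cloud(d["side"])
f=d["top"]["frame"].astype(int)
C={"A":(222,242),"B":(291,229),"C":(364,219),"D":(438,242)}
for k,(u,v) in C.items():
    p=P[v-35:v+36,u-35:u+36].reshape(-1,3); col=f[v-35:v+36,u-35:u+36].reshape(-1,3)
    seed=P[v-4:v+5,u-4:u+5].reshape(-1,3); m0=np.nanmedian(seed,0)
    ok=(np.hypot(*(p-m0)[:,:2].T)<.07)&(p[:,2]>.02)
    z=np.nanpercentile(p[ok][:,2],95); top=p[ok&(abs(p[:,2]-z)<.006)]
    print(k,"ztop",round(z,4),"top",rect(top[:,:2]),len(top))
    q=Q.reshape(-1,3); ok=(np.hypot(*(q-m0)[:,:2].T)<.07)&(q[:,2]>.02)
    z=np.nanpercentile(q[ok][:,2],95); top=q[ok&(abs(q[:,2]-z)<.006)]
    print("  side ztop",round(z,4),"top",rect(top[:,:2]),len(top))
# pads: grey within the board
g=(f.min(-1)>150).astype(np.uint8); 
for n,(u,v) in {"p1":(265,146),"p2":(300,144),"p3":(335,141),"p4":(369,139)}.items():
    print(n,f[v,u],P[v,u].round(4))
s=d["top"]["frame"][:,:,::-1]
a=cv2.resize(s[100:180,210:420],None,fx=3.8,fy=3.8,interpolation=cv2.INTER_CUBIC)
b=cv2.resize(s[180:270,190:470],(a.shape[1],int(90*a.shape[1]/280)),interpolation=cv2.INTER_CUBIC)
print(a.shape,b.shape); cv2.imwrite("pics/crop0.png",np.vstack([a,b]))
E
```

```text
A ztop 0.0926 top (array([392.1, 253.6]), array([71.5, 40. ]), 19.5) 376
  side ztop 0.0919 top (array([394.5, 254.9]), array([72.3, 40.7]), 20.2) 529
B ztop 0.069 top (array([424.6,  78.8]), array([63.7, 39. ]), 9.4) 301
  side ztop 0.0678 top (array([426.4,  81.5]), array([65.7, 41.8]), 8.9) 312
C ztop 0.1403 top (array([439.4, -95.5]), array([87.3, 39.2]), -20.3) 504
  side ztop 0.1394 top (array([439.8, -95.4]), array([88.9, 42. ]), -18.5) 299
D ztop 0.1159 top (array([ 379.9, -279.4]), array([80.1, 40.1]), -14.8) 456
  side ztop 0.1156 top (array([ 380.5, -278.3]), array([81.3, 43.8]), -17.0) 191
p1 [130 127 129] [0.6484 0.1496 0.0136]
p2 [131 129 129] [0.6511 0.057  0.015 ]
p3 [131 131 132] [ 0.6556 -0.0353  0.0199]
p4 [132 131 131] [ 0.6593 -0.1248  0.0193]
(304, 798, 3) (256, 798, 3)
```

View pics/crop0.png

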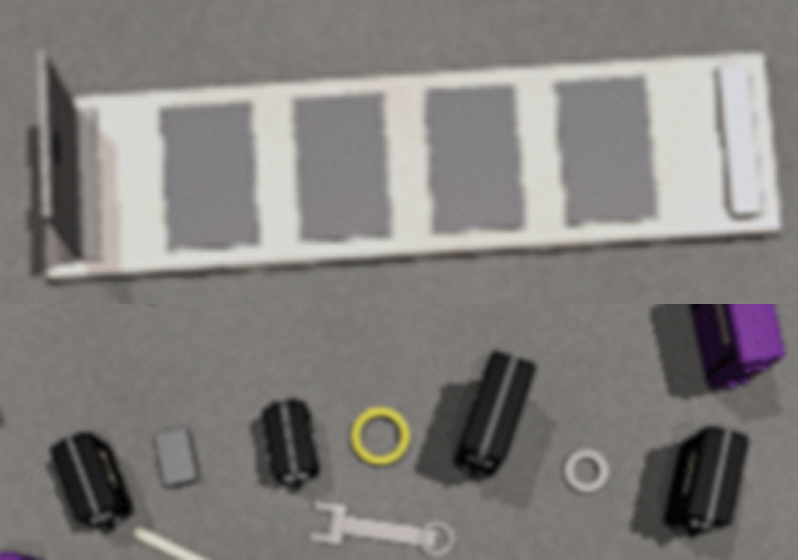

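The crop shows four plain black cases, none of them purple. By measured height A is case_m, B is case_s, C is case_xl and D is case_l. The bookend is at the left (+y) end, so XL goes on pad p1. Next I'll measure the pads.

```bash
cat >> h.py <<'E'
def toplane(s,uv,z):
    n=cv2.undistortPoints(np.asarray(uv,np.float64).reshape(-1,1,2),s["camera_matrix"],np.array(s["distortion"])).reshape(-1,2)
    r=np.c_[n,np.ones(len(n))]@s["pose"][:3,:3].T; o=s["pose"][:3,3]
    return o+r*((z-o[2])/r[:,2])[:,None]
def plan(pos,yawdeg,st=None):
    """Total shift (tool axes, mm) and turn about tool z (deg) from the measured pose to pos, tool down, yaw."""
    from scipy.spatial.transform import Rotation as Ro
    if st is None:
        from bench import arm; st=arm.observe()
    R=Ro.from_euler("xyz",st["tcp_rot"]); T=Ro.from_euler("xyz",[180,0,yawdeg],degrees=True)
    return (R.inv().apply(np.array(pos)-st["position"])*1000).round(1),np.degrees((R.inv()*T).as_rotvec()).round(2)
E
python3 - <<'E'
from h import *; import pickle
d=pickle.load(open("snap0.pkl","rb"))
app=np.array([[.6484,.1496],[.6511,.057],[.6556,-.0353],[.6593,-.1248]])
for n in ("top","side"):
    s=d[n]; f=s["frame"].astype(int); h,w=f.shape[:2]
    uv=np.stack(np.meshgrid(np.arange(w),np.arange(h)),-1).reshape(-1,2)
    X=toplane(s,uv,.018)[:,:2]; L=f.max(-1).reshape(-1)
    cs=[]
    for a in app:
        near=(abs(X[:,0]-a[0])<.06)&(abs(X[:,1]-a[1])<.05)
        m=near&(L<185)
        img=np.zeros(h*w,np.uint8); img[m]=1
        nc,lab=cv2.connectedComponents(img.reshape(h,w)); lab=lab.ravel()
        i=np.argmin(np.hypot(*(X-a).T)); k=lab[i]; 
        if k==0: print("seed",L[i]); continue
        r=rect(X[lab==k]); c=X[lab==k].mean(0); cs.append(c); print(n,r,(c*1000).round(1))
    cs=np.array(cs)*1000
    if len(cs)==4:
        v=np.linalg.svd(cs-cs.mean(0))[2][0]; v*=np.sign(v[1]); print("mid",cs.mean(0).round(1),"row angle",np.degrees(np.arctan2(v[1],v[0])).round(2),"steps",np.diff(cs@v).round(1))
print(plan([.4395,-.0955,.25],160.6))
E
```

```text
top (array([647.6, 149.4]), array([105.9,  65.7]), 2.6) [647.3 149.4]
top (array([651.8,  58.3]), array([106.3,  65.3]), 1.6) [651.5  58.1]
top (array([655.4, -33.5]), array([105.9,  67.1]), 2.0) [654.7 -33.3]
top (array([ 659.5, -124.3]), array([106. ,  66.5]), 2.5) [ 659.2 -124.4]
mid [653.2  12.4] row angle 92.43 steps [-91.3 -91.5 -91.2]
side (array([653.8, 150.8]), array([109. ,  97.4]), 0.1) [655.9 154.6]
side (array([652.6,  58. ]), array([99.6, 59.6]), 2.4) [652.5  58.6]
side (array([656.5, -34. ]), array([99.1, 57.7]), 1.8) [656.4 -33.5]
side (array([ 660.3, -125.6]), array([98.4, 57.7]), 2.6) [ 660.1 -125.6]
mid [656.2  13.5] row angle 90.99 steps [-95.9 -92.1 -92.1]
(array([-448.6, -517.4,  -23.3]), array([-0.06, -0.  ,  3.02]))
```

Call:
send_rows --pt "-0.01 -0.012 -0.002 0 0 0" --pt "-0.033 -0.038 -0.005 0 0 0.5" --pt "-0.057 -0.066 -0.007 0 0 1" --pt "-0.081 -0.094 -0.01 0 0 1.5" --pt "-0.105 -0.121 -0.012 0 0 2" --pt "-0.129 -0.149 -0.014 0 0 2.5" --pt "-0.153 -0.176 -0.016 0 0 3" --pt "-0.177 -0.204 -0.018 0 0 3" --pt "-0.201 -0.232 -0.02 0 0 3" --pt "-0.225 -0.26 -0.023 0 0 3" --gripper 1.0 --grip_force 35

```text
t: 0.93
position: [0.2976, 0.2131, 0.2496]
tcp_rot: [-3.141, -0.0, 2.804]
wrist_force: [1.6, 0.6, -0.1]
gripper_width: 0.997
```

```bash
python3 -c "
from h import *
print(plan([.4395,-.0955,.25],160.6))"
```

```text
(array([-236.1, -244.1,   -0.4]), array([-0.01, -0.01,  0.05]))
```

Call:
send_rows --pt "-0.025 -0.026 0 0 0 0" --pt "-0.052 -0.054 0 0 0 0" --pt "-0.079 -0.082 0 0 0 0" --pt "-0.106 -0.11 0 0 0 0" --pt "-0.133 -0.138 0 0 0 0" --pt "-0.16 -0.166 0 0 0 0" --pt "-0.187 -0.194 0 0 0 0" --pt "-0.213 -0.22 0 0 0 0" --pt "-0.23 -0.238 0 0 0 0" --pt "-0.237 -0.245 0 0 0 0"

```text
t: 1.77
position: [0.4406, -0.0976, 0.2493]
tcp_rot: [-3.141, -0.0, 2.801]
wrist_force: [-0.8, -0.5, 0.5]
gripper_width: 1.001
```

```bash
cat >> h.py <<'E'
def wristtop(x,y,zt,save=None,r=.075):
    from bench import arm
    s=arm.snapshot("wrist"); P=cloud(s)
    if save: cv2.imwrite(save,s["frame"][:,:,::-1])
    p=P.reshape(-1,3); m=(np.hypot(p[:,0]-x,p[:,1]-y)<r)&(abs(p[:,2]-zt)<.007)
    print("z",np.median(p[m][:,2]).round(4),rect(p[m][:,:2]),m.sum()) if m.sum()>5 else print("none",m.sum())
E
python3 -c "
from h import *
wristtop(.4395,-.0955,.138,'pics/w1.png')
print(plan([.4395,-.0955,.125],160.6))"
```

```text
z 0.1388 (array([441.1, -97.5]), array([89. , 39.9]), -20.6) 3429
(array([  1.7,   1.3, 124.3]), array([-0.02, -0.02, -0.11]))
```

View pics/w1.png

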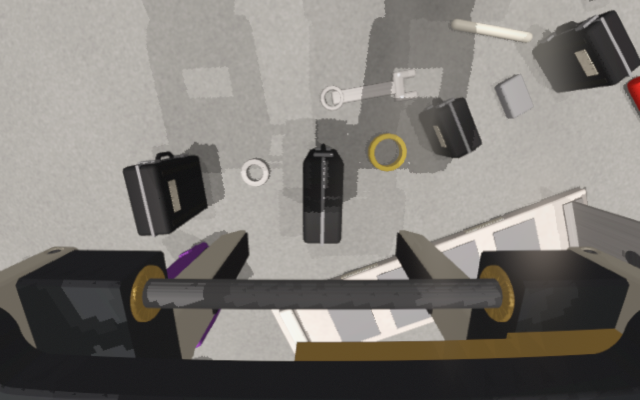

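The wrist view shows case_xl centred between the fingers at (322,195), with only the table around it. I'll go down and grip.

Call:
send_rows --pt "0 0 0.01 0 0 0" --pt "0 0 0.03 0 0 0.5" --pt "0 0 0.053 0 0 0.7" --pt "0 0 0.076 0 0 0.7" --pt "0 0 0.099 0 0 0.7" --pt "0 0 0.12 0 0 0.7" --pt "0 0 0.136 0 0 0.7" --pt "0 0 0.144 0 0 0.7" --pt "0 0 0.147 0 0 0.7" --pt "0 0 0.147 0 0 0.7"

```text
t: 2.65
position: [0.4395, -0.0941, 0.1024]
tcp_rot: [3.142, -0.001, 2.792]
wrist_force: [0.2, -0.2, 0.3]
gripper_width: 0.998
```

Call:
send_rows --pt "0 0 0 0 0 0" --pt "0 0 0 0 0 0" --pt "0 0 0 0 0 0" --pt "0 0 0 0 0 0" --pt "0 0 0 0 0 0" --pt "0 0 0 0 0 0" --pt "0 0 0 0 0 0" --pt "0 0 0 0 0 0" --pt "0 0 0 0 0 0" --pt "0 0 0 0 0 0" --gripper 0.3 --grip_force 35

```text
t: 3.48
position: [0.4399, -0.095, 0.1026]
tcp_rot: [-3.142, -0.0, 2.791]
wrist_force: [-1.3, -1.2, 0.4]
gripper_width: 0.424
```

Call:
send_rows --pt "0 0 -0.002 0 0 0" --pt "0 0 -0.006 0 0 0" --pt "0 0 -0.012 0 0 0" --pt "0 0 -0.02 0 0 0" --pt "0 0 -0.03 0 0 0" --pt "0 0 -0.04 0 0 0" --pt "0 0 -0.05 0 0 0" --pt "0 0 -0.057 0 0 0" --pt "0 0 -0.06 0 0 0" --pt "0 0 -0.06 0 0 0"

```text
t: 4.32
position: [0.4402, -0.0951, 0.1635]
tcp_rot: [3.142, 0.001, 2.791]
wrist_force: [0.1, -0.6, -2.0]
gripper_width: 0.424
```

```bash
python3 -c "
from h import *
from bench import arm
s=arm.observe();print(s['position'],s['wrist_force'],s['gripper_width'])
print(plan([.6481,.1505,.165],182.4))"
```

```text
[ 0.44021165 -0.095061    0.16347459] [ 0.09950661 -0.57190375 -2.04992039] 0.42430503550907345
(array([-111. ,  302. ,   -1.4]), array([-2.000e-02,  8.000e-02, -2.247e+01]))
```

Call:
send_rows --pt "-0.002 0.005 0 0 0 -0.5" --pt "-0.006 0.016 0 0 0 -2" --pt "-0.012 0.033 0 0 0 -4.5" --pt "-0.019 0.052 0 0 0 -7.5" --pt "-0.026 0.072 0 0 0 -11" --pt "-0.033 0.092 0 0 0 -14.5" --pt "-0.041 0.112 0 0 0 -17.5" --pt "-0.048 0.132 0 0 0 -20" --pt "-0.056 0.152 0 0 0 -21.7" --pt "-0.063 0.172 0 0 0 -22.5"

```text
t: 5.15
position: [0.5589, 0.0469, 0.1618]
tcp_rot: [3.141, -0.001, -3.096]
wrist_force: [-0.1, 0.3, -3.1]
gripper_width: 0.431
```

```bash
python3 -c "
from h import *
print(plan([.6481,.1505,.165],182.4))"
```

```text
(array([-93.9,  99.4,  -3.2]), array([ 0.01, -0.06,  0.24]))
```

Call:
send_rows --pt "-0.014 0.015 0 0 0 0" --pt "-0.028 0.03 0 0 0 0" --pt "-0.042 0.045 0 0 0 0" --pt "-0.056 0.06 0 0 0 0" --pt "-0.068 0.073 0 0 0 0" --pt "-0.078 0.084 0 0 0 0" --pt "-0.086 0.092 0 0 0 0" --pt "-0.091 0.098 0 0 0 0" --pt "-0.094 0.101 0 0 0 0" --pt "-0.094 0.101 0 0 0 0"

```text
t: 5.98
position: [0.6478, 0.1508, 0.1619]
tcp_rot: [-3.142, -0.001, -3.098]
wrist_force: [-0.4, -0.4, -2.2]
gripper_width: 0.43
```

```bash
python3 -c "
from h import *
from bench import arm
import cv2
s=arm.snapshot('side'); cv2.imwrite('pics/s1.png',s['frame'][:,:,::-1])
print(arm.observe()['position'],plan([.6481,.1505,.121],182.4))"
```

```text
[0.64754394 0.15019228 0.16214308] (array([-0.6,  0.3, 41.1]), array([-0.01, -0.04,  0.07]))
```

View pics/s1.png

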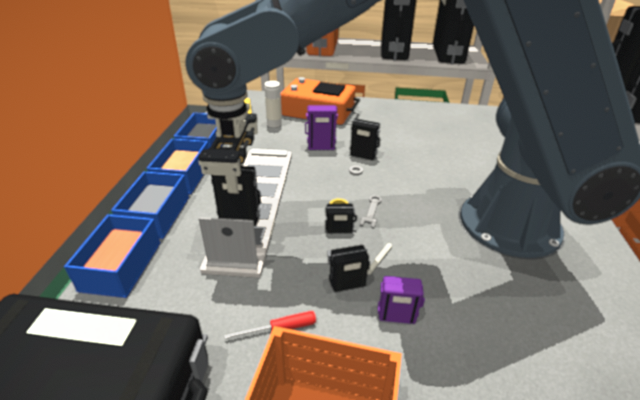

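The side view shows case_xl upright at (237,192), held behind the bookend and over pad 1. I'll lower it slowly.

Call:
send_rows --pt "0 0 0.004 0 0 0" --pt "0 0 0.011 0 0 0" --pt "0 0 0.019 0 0 0" --pt "0 0 0.027 0 0 0" --pt "0 0 0.033 0 0 0" --pt "0 0 0.037 0 0 0" --pt "0 0 0.039 0 0 0" --pt "0 0 0.04 0 0 0" --pt "0 0 0.0405 0 0 0" --pt "0 0 0.041 0 0 0"

```text
t: 6.87
position: [0.6479, 0.1499, 0.1219]
tcp_rot: [3.142, 0.001, -3.099]
wrist_force: [-0.9, 0.6, -2.8]
gripper_width: 0.433
```

Call:
send_rows --pt "0 0 0.0002 0 0 0" --pt "0 0 0.0004 0 0 0" --pt "0 0 0.0006 0 0 0" --pt "0 0 0.0008 0 0 0" --pt "0 0 0.001 0 0 0" --pt "0 0 0.0012 0 0 0" --pt "0 0 0.0014 0 0 0" --pt "0 0 0.0015 0 0 0" --pt "0 0 0.0015 0 0 0" --pt "0 0 0.0015 0 0 0"

```text
t: 7.7
position: [0.6479, 0.1499, 0.1207]
tcp_rot: [3.142, 0.0, -3.099]
wrist_force: [-3.2, -1.7, 5.6]
gripper_width: 0.431
```

It has touched down (+5.6 N). I'll release it with a limited opening and retreat upwards.

Call:
send_rows --pt "0 0 0 0 0 0" --pt "0 0 0 0 0 0" --pt "0 0 0 0 0 0" --pt "0 0 0 0 0 0" --pt "0 0 0 0 0 0" --pt "0 0 -0.004 0 0 0" --pt "0 0 -0.014 0 0 0" --pt "0 0 -0.03 0 0 0" --pt "0 0 -0.05 0 0 0" --pt "0 0 -0.075 0 0 0" --gripper 0.65

```text
t: 8.53
position: [0.6473, 0.1498, 0.1959]
tcp_rot: [-3.141, -0.001, -3.099]
wrist_force: [-0.1, -0.8, 0.7]
gripper_width: 0.648
```

```bash
python3 -c "
from h import *
wristtop(.648,.15,.156)
print(plan([.380,-.279,.23],164))"
```

```text
z 0.1569 (array([648.3, 149.9]), array([85.5, 40.1]), 2.4) 5715
(array([ 287.3, -417.3,  -30.1]), array([ 0.11,  0.38, 18.43]))
```

XL stands at (648.3, 149.9) mm, 2.4°. Next is case_l.

Call:
send_rows --pt "0.008 -0.012 -0.008 0 0 1" --pt "0.022 -0.033 -0.015 0 0 3" --pt "0.039 -0.057 -0.02 0 0 5" --pt "0.056 -0.082 -0.025 0 0 7" --pt "0.073 -0.107 -0.03 0 0 9" --pt "0.09 -0.131 -0.03 0 0 11" --pt "0.107 -0.156 -0.03 0 0 13" --pt "0.124 -0.18 -0.03 0 0 15" --pt "0.141 -0.205 -0.03 0 0 17" --pt "0.158 -0.23 -0.03 0 0 18.4" --gripper 1.0

```text
t: 9.42
position: [0.4989, -0.0877, 0.2261]
tcp_rot: [3.142, 0.001, 2.861]
wrist_force: [0.1, 0.8, 0.4]
gripper_width: 1.001
```

```bash
python3 -c "
from h import *
print(plan([.380,-.279,.23],164))"
```

```text
(array([  61.3, -216.8,   -4. ]), array([ 0.  ,  0.08, -0.07]))
```

Call:
send_rows --pt "0.008 -0.028 0 0 0 0" --pt "0.016 -0.056 0 0 0 0" --pt "0.024 -0.084 0 0 0 0" --pt "0.032 -0.112 0 0 0 0" --pt "0.04 -0.14 0 0 0 0" --pt "0.047 -0.166 0 0 0 0" --pt "0.053 -0.188 0 0 0 0" --pt "0.058 -0.204 0 0 0 0" --pt "0.061 -0.214 0 0 0 0" --pt "0.061 -0.216 0 0 0 0"

```text
t: 10.25
position: [0.381, -0.2786, 0.2257]
tcp_rot: [-3.141, 0.001, 2.861]
wrist_force: [0.9, -0.2, 0.2]
gripper_width: 0.996
```

```bash
python3 -c "
from h import *
wristtop(.380,-.279,.114,'pics/w2.png')
print(plan([.380,-.279,.08],164))"
```

```text
z 0.1148 (array([ 381.5, -281.1]), array([81.1, 39.4]), -15.2) 3068
(array([  1.2,  -1.2, 145.6]), array([-0.02,  0.04, -0.05]))
```

Call:
send_rows --pt "0 0 0.01 0 0 0" --pt "0 0 0.03 0 0 0" --pt "0 -0.001 0.053 0 0 0" --pt "0 -0.001 0.076 0 0 0" --pt "0 -0.001 0.099 0 0 0" --pt "0 -0.001 0.12 0 0 0" --pt "0 -0.001 0.136 0 0 0" --pt "0 -0.001 0.144 0 0 0" --pt "0 -0.001 0.147 0 0 0" --pt "0 -0.001 0.147 0 0 0"

```text
t: 11.13
position: [0.3814, -0.2779, 0.0778]
tcp_rot: [3.141, -0.001, 2.864]
wrist_force: [-0.4, -0.0, 0.0]
gripper_width: 0.996
```

Call:
send_rows --pt "0 0 0 0 0 0" --pt "0 0 0 0 0 0" --pt "0 0 0 0 0 0" --pt "0 0 0 0 0 0" --pt "0 0 0 0 0 0" --pt "0 0 0 0 0 0" --pt "0 0 0 0 0 0" --pt "0 0 0 0 0 0" --pt "0 0 0 0 0 0" --pt "0 0 0 0 0 0" --gripper 0.3 --grip_force 35

```text
t: 11.97
position: [0.3813, -0.2786, 0.0782]
tcp_rot: [-3.141, 0.0, 2.863]
wrist_force: [0.7, -0.5, 1.8]
gripper_width: 0.427
```

Call:
send_rows --pt "0 0 -0.002 0 0 0" --pt "0 0 -0.006 0 0 0" --pt "0 0 -0.012 0 0 0" --pt "0 0 -0.02 0 0 0" --pt "0 0 -0.03 0 0 0" --pt "0 0 -0.04 0 0 0" --pt "0 0 -0.05 0 0 0" --pt "0 0 -0.057 0 0 0" --pt "0 0 -0.06 0 0 0" --pt "0 0 -0.06 0 0 0"

```text
t: 12.8
position: [0.3815, -0.2787, 0.139]
tcp_rot: [-3.141, 0.001, 2.863]
wrist_force: [0.0, -0.6, -2.8]
gripper_width: 0.431
```

```bash
python3 -c "
from h import *
print(plan([.652,.0586,.14],182.4))"
```

```text
(array([-167.2,  398.7,   -1. ]), array([ -0.05,   0.07, -18.38]))
```

Call:
send_rows --pt "-0.003 0.007 0 0 0 -0.5" --pt "-0.009 0.021 0 0 0 -1.5" --pt "-0.018 0.042 0 0 0 -3.5" --pt "-0.028 0.066 0 0 0 -6" --pt "-0.039 0.092 0 0 0 -9" --pt "-0.049 0.118 0 0 0 -12" --pt "-0.06 0.144 0 0 0 -14.5" --pt "-0.071 0.17 0 0 0 -16.5" --pt "-0.082 0.196 0 0 0 -17.9" --pt "-0.093 0.222 0 0 0 -18.4"

```text
t: 13.63
position: [0.5323, -0.0887, 0.1374]
tcp_rot: [3.141, -0.001, -3.097]
wrist_force: [0.7, -0.2, -2.7]
gripper_width: 0.432
```

```bash
python3 -c "
from h import *
print(plan([.652,.0586,.14],182.4))"
```

```text
(array([-126.2,  141.8,   -2.7]), array([ 0.03, -0.07,  0.15]))
```

Call:
send_rows --pt "-0.018 0.02 0 0 0 0" --pt "-0.036 0.041 0 0 0 0" --pt "-0.054 0.062 0 0 0 0" --pt "-0.072 0.082 0 0 0 0" --pt "-0.089 0.101 0 0 0 0" --pt "-0.103 0.117 0 0 0 0" --pt "-0.114 0.13 0 0 0 0" --pt "-0.121 0.138 0 0 0 0" --pt "-0.125 0.143 0 0 0 0" --pt "-0.126 0.144 0 0 0 0"

```text
t: 14.47
position: [0.6515, 0.0594, 0.1375]
tcp_rot: [3.142, -0.001, -3.098]
wrist_force: [-0.4, -0.3, -3.5]
gripper_width: 0.428
```

```bash
python3 -c "
from h import *
print(plan([.652,.0586,.097],182.4))"
```

```text
(array([-0.5, -0.8, 40.5]), array([ 0.  , -0.05,  0.07]))
```

Call:
send_rows --pt "0 0 0.004 0 0 0" --pt "0 0 0.011 0 0 0" --pt "0 0 0.019 0 0 0" --pt "0 0 0.027 0 0 0" --pt "0 0 0.033 0 0 0" --pt "0 0 0.037 0 0 0" --pt "0 0 0.0385 0 0 0" --pt "0 0 0.0395 0 0 0" --pt "0 0 0.04 0 0 0" --pt "0 0 0.0403 0 0 0"

```text
t: 15.3
position: [0.6518, 0.0586, 0.0981]
tcp_rot: [-3.142, 0.001, -3.099]
wrist_force: [0.1, 0.2, -2.9]
gripper_width: 0.429
```

Call:
send_rows --pt "0 0 0.0002 0 0 0" --pt "0 0 0.0004 0 0 0" --pt "0 0 0.0006 0 0 0" --pt "0 0 0.0008 0 0 0" --pt "0 0 0.001 0 0 0" --pt "0 0 0.0012 0 0 0" --pt "0 0 0.0012 0 0 0" --pt "0 0 0.0012 0 0 0" --pt "0 0 0.0012 0 0 0" --pt "0 0 0.0012 0 0 0"

```text
t: 16.13
position: [0.6516, 0.0586, 0.0967]
tcp_rot: [-3.142, 0.0, -3.099]
wrist_force: [-0.1, 0.2, -2.6]
gripper_width: 0.428
```

Call:
send_rows --pt "0 0 0.0002 0 0 0" --pt "0 0 0.0004 0 0 0" --pt "0 0 0.0006 0 0 0" --pt "0 0 0.0008 0 0 0" --pt "0 0 0.001 0 0 0" --pt "0 0 0.001 0 0 0" --pt "0 0 0.001 0 0 0" --pt "0 0 0.001 0 0 0" --pt "0 0 0.001 0 0 0" --pt "0 0 0.001 0 0 0"

```text
t: 16.97
position: [0.6517, 0.0586, 0.0963]
tcp_rot: [-3.142, 0.0, -3.099]
wrist_force: [-3.4, 0.4, 5.3]
gripper_width: 0.431
```

It's in contact. I'll release and retreat.

Call:
send_rows --pt "0 0 0 0 0 0" --pt "0 0 0 0 0 0" --pt "0 0 0 0 0 0" --pt "0 0 0 0 0 0" --pt "0 0 0 0 0 0" --pt "0 0 -0.004 0 0 0" --pt "0 0 -0.014 0 0 0" --pt "0 0 -0.034 0 0 0" --pt "0 0 -0.064 0 0 0" --pt "0 0 -0.1 0 0 0" --gripper 0.65

```text
t: 17.8
position: [0.6507, 0.0586, 0.1962]
tcp_rot: [3.142, -0.003, -3.099]
wrist_force: [-0.4, -0.0, 0.5]
gripper_width: 0.655
```

```bash
python3 -c "
from h import *
wristtop(.652,.0586,.132)
print(plan([.393,.254,.22],199.5))"
```

```text
z 0.1328 (array([651.1,  84.6]), array([92.1, 80.6]), -87.5) 4630
(array([252.3, 206.2, -17.2]), array([ -0.09,   0.52, -17.07]))
```

Call:
send_rows --pt "0.005 0.004 -0.005 0 0 -0.5" --pt "0.02 0.016 -0.01 0 0 -2" --pt "0.04 0.033 -0.015 0 0 -4" --pt "0.063 0.051 -0.018 0 0 -6" --pt "0.086 0.07 -0.018 0 0 -8" --pt "0.109 0.089 -0.018 0 0 -10" --pt "0.132 0.108 -0.018 0 0 -12" --pt "0.155 0.127 -0.018 0 0 -14" --pt "0.178 0.145 -0.018 0 0 -16" --pt "0.2 0.163 -0.018 0 0 -17" --gripper 1.0

```text
t: 18.68
position: [0.4428, 0.2136, 0.2134]
tcp_rot: [3.142, -0.001, -2.8]
wrist_force: [0.3, 0.3, 0.1]
gripper_width: 0.998
```

```bash
python3 -c "
from h import *
print(plan([.393,.254,.22],199.5))"
```

```text
(array([33.4, 54.8, -6.6]), array([ 0.  , -0.05,  0.06]))
```

Call:
send_rows --pt "0.01 0.015 0 0 0 0" --pt "0.018 0.029 0 0 0 0" --pt "0.025 0.041 0 0 0 0" --pt "0.03 0.049 0 0 0 0" --pt "0.033 0.054 0 0 0 0" --pt "0.034 0.055 0 0 0 0" --pt "0.034 0.055 0 0 0 0" --pt "0.034 0.055 0 0 0 0" --pt "0.034 0.055 0 0 0 0" --pt "0.034 0.055 0 0 0 0"

```text
t: 19.52
position: [0.3948, 0.2532, 0.2136]
tcp_rot: [-3.142, -0.0, -2.803]
wrist_force: [0.7, 0.2, -0.4]
gripper_width: 1.001
```

```bash
python3 -c "
from h import *
wristtop(.393,.254,.09,'pics/w3.png')
print(plan([.393,.254,.054],199.5))"
```

```text
z 0.0908 (array([395.1, 253.7]), array([72.4, 40.8]), 20.6) 2589
(array([  1.4,   1.3, 159.6]), array([-0.  , -0.  , -0.11]))
```

View pics/w3.png

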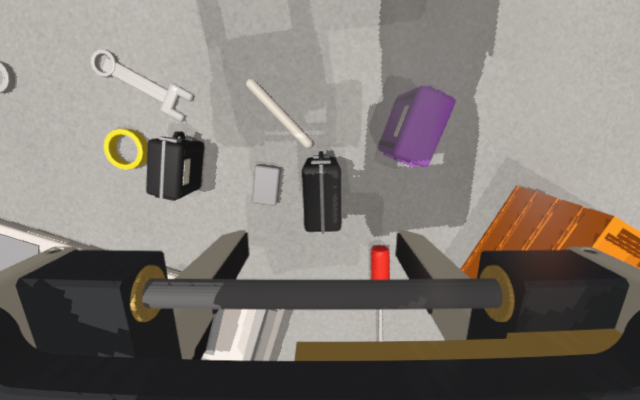

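The wrist view shows case_m centred at (322,193). The purple look-alike at (418,125) is close to the right finger, so I'll go down with a narrower opening.

Call:
send_rows --pt "0 0 0.01 0 0 0" --pt "0 0 0.03 0 0 -0.5" --pt "0 0 0.055 0 0 -0.5" --pt "0 0 0.08 0 0 -0.5" --pt "0 0 0.105 0 0 -0.5" --pt "0 0 0.129 0 0 -0.5" --pt "0 0 0.147 0 0 -0.5" --pt "0 0 0.156 0 0 -0.5" --pt "0 0 0.159 0 0 -0.5" --pt "0 0 0.159 0 0 -0.5" --gripper 0.75

```text
t: 20.4
position: [0.3944, 0.2534, 0.0543]
tcp_rot: [-3.141, -0.001, -2.794]
wrist_force: [-0.0, 0.0, 0.8]
gripper_width: 0.752
```

Call:
send_rows --pt "0 0 0 0 0 0" --pt "0 0 0 0 0 0" --pt "0 0 0 0 0 0" --pt "0 0 0 0 0 0" --pt "0 0 0 0 0 0" --pt "0 0 0 0 0 0" --pt "0 0 0 0 0 0" --pt "0 0 0 0 0 0" --pt "0 0 0 0 0 0" --pt "0 0 0 0 0 0" --gripper 0.3 --grip_force 35

```text
t: 21.23
position: [0.3947, 0.2536, 0.055]
tcp_rot: [3.142, 0.001, -2.794]
wrist_force: [-1.9, -1.5, 6.5]
gripper_width: 0.427
```

Call:
send_rows --pt "0 0 -0.003 0 0 0" --pt "0 0 -0.01 0 0 0" --pt "0 0 -0.022 0 0 0" --pt "0 0 -0.037 0 0 0" --pt "0 0 -0.055 0 0 0" --pt "0 0 -0.073 0 0 0" --pt "0 0 -0.088 0 0 0" --pt "0 0 -0.096 0 0 0" --pt "0 0 -0.1 0 0 0" --pt "0 0 -0.1 0 0 0"

```text
t: 22.07
position: [0.3946, 0.2536, 0.1551]
tcp_rot: [3.141, 0.001, -2.794]
wrist_force: [1.0, 0.3, -2.0]
gripper_width: 0.431
```

```bash
python3 -c "
from h import *
print(plan([.56,-.0334,.154],182.4))
print(plan([.6558,-.0334,.154],182.4))"
```

```text
(array([ -57.7, -326.2,    1.2]), array([1.000e-02, 5.000e-02, 1.752e+01]))
(array([-147.7, -358.8,    1.2]), array([1.000e-02, 5.000e-02, 1.752e+01]))
```

Call:
send_rows --pt "-0.001 -0.007 0 0 0 0.5" --pt "-0.004 -0.021 0 0 0 1.5" --pt "-0.007 -0.042 0 0 0 3.5" --pt "-0.012 -0.066 0 0 0 6" --pt "-0.017 -0.092 0 0 0 9" --pt "-0.021 -0.118 0 0 0 12" --pt "-0.026 -0.144 0 0 0 14.5" --pt "-0.03 -0.17 0 0 0 16.3" --pt "-0.034 -0.194 0 0 0 17.2" --pt "-0.038 -0.216 0 0 0 17.5"

```text
t: 22.9
position: [0.5039, 0.0615, 0.1535]
tcp_rot: [-3.141, -0.002, -3.101]
wrist_force: [-0.1, 0.8, -1.4]
gripper_width: 0.431
```

```bash
python3 -c "
from h import *
print(plan([.56,-.0334,.154],182.4))
print(plan([.6558,-.0334,.154],182.4))"
```

```text
(array([-52.2, -97. ,  -0.5]), array([-0.01, -0.1 , -0.09]))
(array([-147.9, -100.9,   -0.7]), array([-0.01, -0.1 , -0.09]))
```

Call:
send_rows --pt "-0.012 -0.022 0 0 0 0" --pt "-0.024 -0.043 0 0 0 0" --pt "-0.038 -0.063 0 0 0 0" --pt "-0.055 -0.08 0 0 0 0" --pt "-0.075 -0.092 0 0 0 0" --pt "-0.096 -0.099 0 0 0 0" --pt "-0.116 -0.103 0 0 0 0" --pt "-0.132 -0.103 0 0 0 0" --pt "-0.143 -0.103 0 0 0 0" --pt "-0.147 -0.103 0 0 0 0"

```text
t: 23.73
position: [0.6556, -0.0339, 0.1529]
tcp_rot: [3.141, -0.002, -3.1]
wrist_force: [-0.1, -0.2, -1.5]
gripper_width: 0.43
```

```bash
python3 -c "
from h import *
print(plan([.6558,-.0334,.073],182.4))"
```

```text
(array([-0.3,  0.5, 79.9]), array([ 0.01, -0.1 , -0.01]))
```

Call:
send_rows --pt "0 0 0.006 0 0 0" --pt "0 0 0.018 0 0 0" --pt "0 0 0.034 0 0 0" --pt "0 0 0.05 0 0 0" --pt "0 0 0.063 0 0 0" --pt "0 0 0.071 0 0 0" --pt "0 0 0.0755 0 0 0" --pt "0 0 0.077 0 0 0" --pt "0 0 0.078 0 0 0" --pt "0 0 0.0785 0 0 0"

```text
t: 24.57
position: [0.6554, -0.0333, 0.0767]
tcp_rot: [-3.141, 0.001, -3.099]
wrist_force: [0.9, -0.6, -1.7]
gripper_width: 0.427
```

Call:
send_rows --pt "0 0 0.0002 0 0 0" --pt "0 0 0.0004 0 0 0" --pt "0 0 0.0006 0 0 0" --pt "0 0 0.0008 0 0 0" --pt "0 0 0.001 0 0 0" --pt "0 0 0.0012 0 0 0" --pt "0 0 0.0014 0 0 0" --pt "0 0 0.0016 0 0 0" --pt "0 0 0.0016 0 0 0" --pt "0 0 0.0016 0 0 0"

```text
t: 25.4
position: [0.655, -0.0333, 0.0745]
tcp_rot: [-3.142, -0.0, -3.099]
wrist_force: [-0.7, 0.3, -1.4]
gripper_width: 0.429
```

Call:
send_rows --pt "0 0 0.0002 0 0 0" --pt "0 0 0.0004 0 0 0" --pt "0 0 0.0006 0 0 0" --pt "0 0 0.0008 0 0 0" --pt "0 0 0.001 0 0 0" --pt "0 0 0.0012 0 0 0" --pt "0 0 0.0013 0 0 0" --pt "0 0 0.0014 0 0 0" --pt "0 0 0.0014 0 0 0" --pt "0 0 0.0014 0 0 0"

```text
t: 26.23
position: [0.6551, -0.0333, 0.0731]
tcp_rot: [-3.142, 0.0, -3.099]
wrist_force: [-0.7, -0.7, -1.2]
gripper_width: 0.428
```

Call:
send_rows --pt "0 0 0.0002 0 0 0" --pt "0 0 0.0004 0 0 0" --pt "0 0 0.0006 0 0 0" --pt "0 0 0.0008 0 0 0" --pt "0 0 0.001 0 0 0" --pt "0 0 0.001 0 0 0" --pt "0 0 0.001 0 0 0" --pt "0 0 0.001 0 0 0" --pt "0 0 0.001 0 0 0" --pt "0 0 0.001 0 0 0"

```text
t: 27.07
position: [0.6551, -0.0333, 0.0731]
tcp_rot: [-3.142, 0.0, -3.099]
wrist_force: [-4.5, -0.7, 8.2]
gripper_width: 0.425
```

It's in contact. I'll release and retreat.

Call:
send_rows --pt "0 0 0 0 0 0" --pt "0 0 0 0 0 0" --pt "0 0 0 0 0 0" --pt "0 0 0 0 0 0" --pt "0 0 0 0 0 0" --pt "0 0 -0.004 0 0 0" --pt "0 0 -0.014 0 0 0" --pt "0 0 -0.034 0 0 0" --pt "0 0 -0.064 0 0 0" --pt "0 0 -0.1 0 0 0" --gripper 0.65

```text
t: 27.9
position: [0.6542, -0.0332, 0.1727]
tcp_rot: [3.141, -0.002, -3.099]
wrist_force: [-0.0, -0.4, -0.6]
gripper_width: 0.646
```

```bash
python3 -c "
from h import *
wristtop(.6558,-.0334,.108,r=.05)
print(plan([.4255,.080,.19],189.2))"
```

```text
z 0.1088 (array([655.3, -33.5]), array([72.9, 41.1]), 3.8) 3900
(array([227. , 123.2, -10.6]), array([-0.12,  0.51, -6.77]))
```

Call:
send_rows --pt "0.012 0.006 -0.005 0 0 -0.7" --pt "0.036 0.019 -0.01 0 0 -2" --pt "0.064 0.035 -0.012 0 0 -3.5" --pt "0.094 0.051 -0.012 0 0 -5" --pt "0.124 0.067 -0.012 0 0 -6" --pt "0.154 0.084 -0.012 0 0 -6.8" --pt "0.182 0.099 -0.012 0 0 -6.8" --pt "0.205 0.111 -0.012 0 0 -6.8" --pt "0.22 0.12 -0.012 0 0 -6.8" --pt "0.227 0.123 -0.012 0 0 -6.8" --gripper 0.85

```text
t: 28.78
position: [0.4215, 0.0808, 0.1849]
tcp_rot: [3.142, 0.001, -2.98]
wrist_force: [-0.1, 0.5, 0.6]
gripper_width: 0.851
```

```bash
python3 -c "
from h import *
wristtop(.4255,.080,.066,'pics/w4.png')
print(plan([.4255,.080,.032],189.2))"
```

```text
z 0.0668 (array([427. ,  79.2]), array([70. , 40.7]), 8.8) 2406
(array([ -3.7,  -1.4, 152.8]), array([0.  , 0.03, 0.09]))
```

View pics/w4.png

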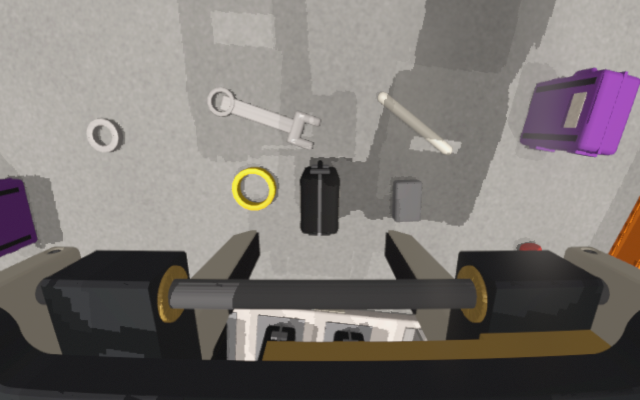

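The wrist view shows case_s centred at (320,203). The yellow ring at (253,189) is low and close to a finger, so I'll use an opening of 0.65 and keep the tips at about 26 mm.

Call:
send_rows --pt "-0.002 -0.001 0.008 0 0 0" --pt "-0.004 -0.002 0.026 0 0 0" --pt "-0.004 -0.002 0.05 0 0 0" --pt "-0.004 -0.002 0.075 0 0 0" --pt "-0.004 -0.002 0.1 0 0 0" --pt "-0.004 -0.002 0.122 0 0 0" --pt "-0.004 -0.002 0.138 0 0 0" --pt "-0.004 -0.002 0.147 0 0 0" --pt "-0.004 -0.002 0.15 0 0 0" --pt "-0.004 -0.002 0.15 0 0 0" --gripper 0.65

```text
t: 29.67
position: [0.4278, 0.0784, 0.0336]
tcp_rot: [3.142, -0.001, -2.981]
wrist_force: [-0.7, -1.1, -0.1]
gripper_width: 0.65
```

Call:
send_rows --pt "0 0 0 0 0 0" --pt "0 0 0 0 0 0" --pt "0 0 0 0 0 0" --pt "0 0 0 0 0 0" --pt "0 0 0 0 0 0" --pt "0 0 0 0 0 0" --pt "0 0 0 0 0 0" --pt "0 0 0 0 0 0" --pt "0 0 0 0 0 0" --pt "0 0 0 0 0 0" --gripper 0.3 --grip_force 35

```text
t: 30.5
position: [0.4278, 0.0787, 0.0348]
tcp_rot: [-3.141, 0.001, -2.98]
wrist_force: [-1.5, -0.2, 7.0]
gripper_width: 0.43
```

Call:
send_rows --pt "0 0 -0.003 0 0 0" --pt "0 0 -0.01 0 0 0" --pt "0 0 -0.022 0 0 0" --pt "0 0 -0.037 0 0 0" --pt "0 0 -0.055 0 0 0" --pt "0 0 -0.073 0 0 0" --pt "0 0 -0.088 0 0 0" --pt "0 0 -0.096 0 0 0" --pt "0 0 -0.1 0 0 0" --pt "0 0 -0.1 0 0 0"

```text
t: 31.33
position: [0.4275, 0.0787, 0.1347]
tcp_rot: [-3.141, 0.001, -2.98]
wrist_force: [-0.2, -0.4, -2.2]
gripper_width: 0.429
```

```bash
python3 -c "
from h import *
print(plan([.6597,-.1253,.134],182.4))"
```

```text
(array([-196.5, -238.6,    0.9]), array([-0.  ,  0.06,  6.83]))
```

Call:
send_rows --pt "-0.002 -0.007 0 0 0 0.3" --pt "-0.006 -0.02 0 0 0 1" --pt "-0.012 -0.039 0 0 0 2" --pt "-0.019 -0.061 0 0 0 3" --pt "-0.026 -0.085 0 0 0 4.2" --pt "-0.033 -0.109 0 0 0 5.3" --pt "-0.041 -0.133 0 0 0 6.1" --pt "-0.048 -0.157 0 0 0 6.6" --pt "-0.056 -0.18 0 0 0 6.8" --pt "-0.065 -0.2 0 0 0 6.8"

```text
t: 32.17
position: [0.5234, -0.1102, 0.1329]
tcp_rot: [3.141, -0.002, -3.1]
wrist_force: [0.1, 0.2, -1.6]
gripper_width: 0.427
```

```bash
python3 -c "
from h import *
print(plan([.6597,-.1253,.134],182.4))"
```

```text
(array([-135.6,  -20.7,   -1.4]), array([ 0.03, -0.11, -0.04]))
```

Call:
send_rows --pt "-0.012 -0.012 0 0 0 0" --pt "-0.028 -0.018 0 0 0 0" --pt "-0.046 -0.022 0 0 0 0" --pt "-0.065 -0.023 0 0 0 0" --pt "-0.084 -0.023 0 0 0 0" --pt "-0.102 -0.023 0 0 0 0" --pt "-0.117 -0.023 0 0 0 0" --pt "-0.128 -0.023 0 0 0 0" --pt "-0.134 -0.023 0 0 0 0" --pt "-0.135 -0.023 0 0 0 0"

```text
t: 33.0
position: [0.6595, -0.1259, 0.1327]
tcp_rot: [3.141, -0.002, -3.099]
wrist_force: [-0.4, -0.5, -1.7]
gripper_width: 0.428
```

```bash
python3 -c "
from h import *
print(plan([.6597,-.1253,.0528],182.4))"
```

```text
(array([-0.3,  0.5, 79.9]), array([ 0.02, -0.09,  0.02]))
```

Call:
send_rows --pt "0 0 0.006 0 0 0" --pt "0 0 0.018 0 0 0" --pt "0 0 0.034 0 0 0" --pt "0 0 0.05 0 0 0" --pt "0 0 0.063 0 0 0" --pt "0 0 0.071 0 0 0" --pt "0 0 0.0755 0 0 0" --pt "0 0 0.077 0 0 0" --pt "0 0 0.078 0 0 0" --pt "0 0 0.079 0 0 0"

```text
t: 33.83
position: [0.6598, -0.1256, 0.0558]
tcp_rot: [-3.141, 0.001, -3.099]
wrist_force: [-0.1, -0.2, -1.7]
gripper_width: 0.428
```

Call:
send_rows --pt "0 0 0.0002 0 0 0" --pt "0 0 0.0004 0 0 0" --pt "0 0 0.0006 0 0 0" --pt "0 0 0.0008 0 0 0" --pt "0 0 0.001 0 0 0" --pt "0 0 0.0012 0 0 0" --pt "0 0 0.0014 0 0 0" --pt "0 0 0.0016 0 0 0" --pt "0 0 0.0018 0 0 0" --pt "0 0 0.0018 0 0 0"

```text
t: 34.67
position: [0.6594, -0.1256, 0.0533]
tcp_rot: [3.142, -0.0, -3.099]
wrist_force: [-0.1, 0.7, -1.8]
gripper_width: 0.426
```

Call:
send_rows --pt "0 0 0.0002 0 0 0" --pt "0 0 0.0004 0 0 0" --pt "0 0 0.0006 0 0 0" --pt "0 0 0.0008 0 0 0" --pt "0 0 0.001 0 0 0" --pt "0 0 0.0012 0 0 0" --pt "0 0 0.0012 0 0 0" --pt "0 0 0.0012 0 0 0" --pt "0 0 0.0012 0 0 0" --pt "0 0 0.0012 0 0 0"

```text
t: 35.5
position: [0.6594, -0.1256, 0.0529]
tcp_rot: [-3.142, 0.0, -3.099]
wrist_force: [-3.4, 0.3, 6.2]
gripper_width: 0.426
```

It's in contact. I'll release, rise, and back off for the final check.

Call:
send_rows --pt "0 0 0 0 0 0" --pt "0 0 0 0 0 0" --pt "0 0 0 0 0 0" --pt "0 0 0 0 0 0" --pt "0 0 0 0 0 0" --pt "0 0 -0.004 0 0 0" --pt "0 0 -0.014 0 0 0" --pt "0 0 -0.034 0 0 0" --pt "0 0 -0.064 0 0 0" --pt "0 0 -0.1 0 0 0" --gripper 0.65

```text
t: 36.33
position: [0.6586, -0.1254, 0.1526]
tcp_rot: [3.141, -0.002, -3.099]
wrist_force: [0.6, -0.8, -0.0]
gripper_width: 0.648
```

Call:
send_rows --pt "0 0 -0.02 0 0 0" --pt "0.01 0 -0.05 0 0 0" --pt "0.03 0 -0.08 0 0 0" --pt "0.06 0 -0.1 0 0 0" --pt "0.09 0 -0.11 0 0 0" --pt "0.12 0 -0.11 0 0 0" --pt "0.15 0 -0.11 0 0 0" --pt "0.18 0 -0.11 0 0 0" --pt "0.2 0 -0.11 0 0 0" --pt "0.21 0 -0.11 0 0 0"

```text
t: 37.17
position: [0.4477, -0.1344, 0.2632]
tcp_rot: [-3.141, 0.001, -3.1]
wrist_force: [0.0, -0.5, -0.1]
gripper_width: 0.649
```

Call:
send_rows --pt "0.02 0 0 0 0 0" --pt "0.04 -0.02 0 0 0 0" --pt "0.07 -0.045 0 0 0 0" --pt "0.1 -0.07 0 0 0 0" --pt "0.12 -0.1 0 0 0 0" --pt "0.13 -0.13 0 0 0 0" --pt "0.13 -0.155 0 0 0 0" --pt "0.13 -0.175 0 0 0 0" --pt "0.13 -0.19 0 0 0 0" --pt "0.13 -0.19 0 0 0 0"

```text
t: 38.0
position: [0.3281, -0.3322, 0.2626]
tcp_rot: [-3.14, 0.001, -3.101]
wrist_force: [-0.4, 0.0, -0.2]
gripper_width: 0.651
```

```bash
python3 - <<'E'
from h import *
from bench import arm
print(arm.observe()["position"])
S={n:arm.snapshot(n) for n in("top","side")}
T=np.array([[.6481,.1505,.156],[.652,.0586,.132],[.6558,-.0334,.108],[.6597,-.1253,.084]])
for n,s in S.items():
    p=cloud(s).reshape(-1,3)
    for t in T:
        m=(np.hypot(*(p[:,:2]-t[:2]).T)<.056)&(abs(p[:,1]-t[1])<.035)&(abs(p[:,2]-t[2]-.001)<.006)
        print(n,m.sum(),rect(p[m][:,:2]) if m.sum()>5 else "", "want",t)
a=cv2.resize(S["top"]["frame"][80:200,190:440,::-1],None,fx=3.2,fy=3.2,interpolation=cv2.INTER_CUBIC)
cv2.imwrite("pics/end_top.png",a); cv2.imwrite("pics/end_side.png",S["side"]["frame"][:,:,::-1])
E
```

```text
[ 0.32805865 -0.33220385  0.26257175]
top 532 (array([648.1, 149.7]), array([87.8, 38.9]), 2.3) want [0.6481 0.1505 0.156 ]
top 453 (array([650.8,  58.4]), array([79.1, 39.7]), 3.3) want [0.652  0.0586 0.132 ]
top 405 (array([653.4, -31.1]), array([72.2, 39.1]), 4.2) want [ 0.6558 -0.0334  0.108 ]
top 336 (array([ 657.8, -123. ]), array([66.6, 40.5]), 2.6) want [ 0.6597 -0.1253  0.084 ]
side 487 (array([648.7, 150.4]), array([89.1, 41. ]), 2.9) want [0.6481 0.1505 0.156 ]
side 354 (array([651.2,  59.6]), array([80.7, 42.2]), 4.2) want [0.652  0.0586 0.132 ]
side 251 (array([653.5, -31.1]), array([71.1, 41.3]), 2.6) want [ 0.6558 -0.0334  0.108 ]
side 194 (array([ 656.1, -123. ]), array([67.7, 40.4]), 1.1) want [ 0.6597 -0.1253  0.084 ]
```

View pics/end_top.png

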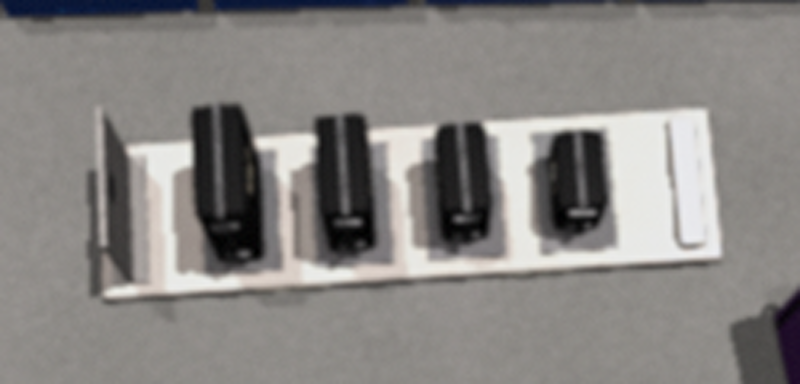

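View pics/end_side.png

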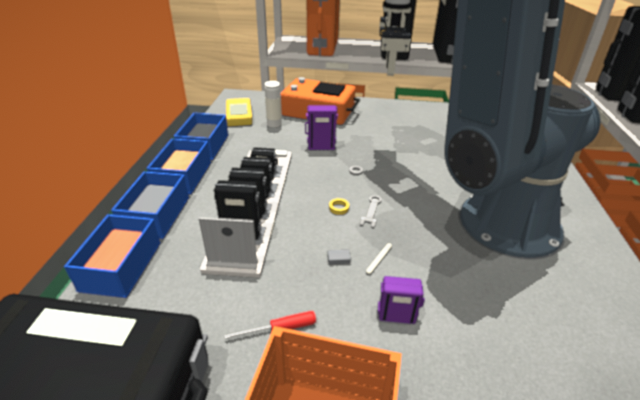

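All four cases stand upright in order in both views, within about 3 mm of their pad centres. The purple look-alikes are where they were. I'm handing in.

```bash
python3 -c "
from bench import arm
print(arm.observe()['t'],arm.observe()['wrist_force']); print(arm.job_done())"
```

```text
38.1 [-0.09592654 -0.23758826 -0.72576565]
the job is handed in; nothing more can be done
None
```

The job is done and handed in at 38.1 s of the 106 s allowed. The four black cases stand on the board in order xl, l, m, s, starting from the bookend.

- **Placing:** I gripped each case across its thickness and carried it upright. I lowered it slowly until the wrist force showed contact (about 5 to 8 N), then let go with a limited opening.
- **Position check:** In the last top and side depth images, each case is upright and within about 4 mm of its pad centre.
- **Angle check:** The cases measured 1° to 4°, against about 2.4° for the board. The two views differ by 1° to 2° for m and s, which is within the measuring noise.
- **Wrist against overhead cameras:** For case_m, the wrist camera and the last overhead views differ by about 2 to 3 mm, which is about the calibration error.
- **Failed check:** The wrist check on case_l just after placing it was unusable, because the measurement also picked up case_xl. The last images confirmed its position instead.
- **Left alone:** I moved neither purple look-alike, and the arm was well clear of everything when I handed in.

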